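# Test the vial conveyor's emergency stop

## Task

Do the start-of-class check of the vial conveyor's emergency stop: push the red mushroom head on the yellow box in until it latches and take the finger off, then turn it clockwise with a fingertip (pushing one of its lobes round does it), never taking the head between the fingers, until it unlatches and springs all the way out. Then push the blue reset button right in and let it come back out. Do not press the green start button, and leave the vials, the jar and everything else on the table where they are.

Things in the scene. Friction and masses are not known exactly. Their poses are not given: they have to be found in the camera images.
- stop_box: Emergency-stop station fixed to the table: an upright enclosure 86 x 86 mm and 58 mm high, grey below and yellow above, with a black collar 37 mm wide and 3 mm high on its lid and, in the middle, the red mushroom head on a vertical axis. Origin at the centre of its underside, on the table, right under the head's axis; z up; its back (+x) carries a cable that drops through the table 79 mm from the origin. It may stand left or right, turned up to 0.6 rad.
- stop_crown (a point): Centre of the top of the red mushroom head, on its axis; 91 mm above the table when out, about 83 mm when latched. The head is 18 mm thick: a round core 42 mm across with three equal round lobes, 120 degrees apart, each a 22 mm wide upright cylinder 16 mm high centred 22 mm from the axis (overall radius 33 mm), with finger-wide hollows between the lobes. White arrows on the crown point clockwise. Its underside is 15 mm above the lid when out and about 7 mm when latched.
- stop_lobe (a point): Centre of the top of one lobe, 22 mm from the head's axis and 2 mm below the crown; on the side of the box towards -x of stop_box when the head is not turned. The other two lobes are 120 and 240 degrees from it.
- stop_stem (a joint): How far the red head is pushed in, m: 0 out, about 0.008 latched, 0.011 at the stop. Sprung outwards, 3.5 N at the start and about 7.5 N fully in, with up to 3 N more on the way past the catch. It must be pushed past 0.009, to near the stop, to latch; let go, it then stays in by itself at about 0.008 until it is turned.
- stop_head (a joint): Turn of the red head, rad, growing clockwise seen from above: sprung back to 0, stops at 0.9, needs 0.02 to 0.065 N m. When latched, a turn of about 0.4 rad frees the latch and the head rises by spring while turned; when let go it turns back to 0.
- panel: Two-button station fixed to the table: a white-topped enclosure 76 mm (x) by 132 mm (y) and 58 mm high, with a small clear pilot lamp in the middle. Origin at the centre of its underside, on the table; z up; the blue reset button at y = +34 mm, the green start button at y = -34 mm. It may stand left or right, turned up to 0.4 rad.
- reset_top (a point): Centre of the top of the blue reset button (28 mm across, in a black housing 44 mm across and 8 mm high on the lid), 76 mm above the table when out; it goes straight down 6 mm.
- reset (a joint): How far the blue reset button is in, m: 0 out, 0.006 fully in, where it needs 5 N; it springs back when let go.
- start_top (a point): Centre of the top of the green start button, 27 mm across, sunk in a steel guard ring 41 mm across whose rim is 73.5 mm above the table. To be left alone.
- start (a joint): How far the green start button is in, m: 0 out, 0.005 fully in; springs back. To be left alone.
- vial_a: Loose amber vial with a white cap, 39 mm across the cap and 81 mm high, standing in front of the stop box. Origin at the centre of its underside.
- vial_b: Loose amber vial with a white cap, same size, standing in front of the two-button station. Origin at the centre of its underside.
- vial_c: Loose amber vial with a white cap, same size, standing between the two stations. Origin at the centre of its underside.
- jar: Loose open dark brown jar of green capsules, 72 mm across and 112 mm high, standing beyond and between the stations. Origin at the centre of its underside.
- jar_cap: Loose black jar cap, 58 mm across and 14 mm thick, lying on the table on the far left. Origin at the centre of its underside.
- spatula: Loose pink counting spatula, 180 mm long, 26 mm wide and 5 mm thick, lying on the table on the far right, in front of the conveyor. Origin on its underside near the middle.
Things that resemble listed ones, but are neither listed nor needed, are in the scene too. What is shaped like the panel but orange or turquoise is not meant.

How it is judged:
By the outcome, as a careful person would: the job done as asked, in the order asked, and still so for the second after the job is handed in, with the robot touching nothing.
It also fails if it takes over 48 s, if anything falls off the work surface, if the arm or the gripper's body presses on something with over 40 N, if the wrist force passes 120 N, or if a joint passes its speed limit or range.

## Robot

A 6-joint arm with a two-finger parallel gripper is mounted at the origin on the work surface. World frame = base frame: x ahead of the robot, y to its left, z up, the work surface at z = 0. Lengths are in m, angles in rad, forces in N, time in s.
With the tool pointing down it reaches from about 0.35 to 0.925 m from the base axis. Payload 6.4 kg.
Tool frame: the origin (TCP) lies midway between the tips of the shut fingers; the grasp point (between the pads) lies hold_point_z behind it (hold_point_z is the distance from the TCP to the grasp point, in m); z points along the fingers, y is the line along which they close (so a half turn about z gives the same grasp; the last joint's range is limited). The gripper opens to 94 mm and grips with 3 to 60 N. Pads are 16 mm wide; open, the fingers measure 119 mm over their backs; the gripper's body (75 mm by 177 mm) begins 78 mm behind the grasp point.
Start: joints at [-1.352, 0.245, 1.558, -0, 1.339, -0.174], TCP at [0.249, -0.601, 0.205] pointing down, gripper open.
Joint ranges: [-3.13, 3.13], [-1.02, 2.26], [0.13, 2.54], [-0.95, 4.09], [0.21, 2.88], [-2.74, 2.74]. Speed limits (rad/s): [2.57, 2.57, 3.14, 3.14, 3.14, 3.14].

## Interface

Orientations are given as a unit quaternion [x, y, z, w].
In Python, from bench import movep, servo_line, move_j, gripper_to, dwell, inverse_kinematics, sense, grab_frame, IKError, close_job, hold_point_z gives the robot as it stands. Calls block until the motion is done:
- movep(position, orientation): joint-space move of the TCP to a pose.
- servo_line(position, frame=None, max_speed=0.15, threshold=None): straight line of the TCP; frame=None keeps the orientation; max_speed is the mean speed in m/s. With threshold (N) it stops when the force on the tool has changed by that much, and returns True; else False.
- move_j(angles): joint-space move.
- gripper_to(opening, f_grip=None): finger opening in m; f_grip is the grip in N (None keeps the last); returns when the fingers have stopped.
- dwell(seconds).
- inverse_kinematics(position, orientation): joint angles nearest the present ones, or None.
- sense(): the state.
- grab_frame(name): name is "scene" or "top" or "wrist"; returns a dict with "img" (384x512x3 uint8, blue, green, red), "z_map" (384x512 float32, m along the optical axis (not along the pixel's ray), 0 where there is no reading), "mtx" (3x3 intrinsics, pixels), "k1" (the pictures are not rectified: a ray, as slopes to the right and down, at radius r is drawn at 1 + k1 r^2 times it, then the intrinsics apply), "eye" and "attitude" of the camera in the world. Camera axes: x right, y down, z forward; pixel columns grow to the right and rows downward; lengths in m; the calibration is good to about 2 mm. A picture is of the moment at which its call begins.
A pose or a line that the arm cannot do raises IKError and nothing moves.
- close_job(): hands the job in; it is judged then, once.
The state is a dict: "time": time; "joint_pos": joint angles; "joint_velocities": joint speeds; "effort": joint torques, N m; "tcp_pos": TCP position; "ee_rot": TCP orientation; "force": force on the tool from outside, world axes, zero at the start; "torque": the same for the moment, N m; "width": finger opening in m; "grasp_force": force on a finger pad.
Only numpy, scipy, OpenCV 4.12 (cv2) and the standard library are available. Lean on these libraries where they do the work, as an engineer would, in place of code of your own. Each camera call takes 0.05 s, during which the arm holds its last target. There are 200 camera calls.

## Working session

There is one attempt and no reset: what is moved stays moved. The work goes in short steps, each a Python script; the robot and the scene stay as the last script left them, time stands still between calls to the robot, and variables do not carry over. Pictures are saved under pics/ and viewed, at most 10 in all, crops included, and the job is handed in when it is done.

```bash
ls; mkdir -p pics; cat > h.py <<'E'
import numpy as np, cv2
from bench import *
from scipy.spatial.transform import Rotation as R
def rotm(a):
    a=np.array(a); return a if a.shape==(3,3) else R.from_quat(a).as_matrix()
def cloud(f):
    """world xyz per pixel, NaN where no depth"""
    z=f["z_map"]; h,w=z.shape; K=np.array(f["mtx"]); 
    uv=np.stack(np.meshgrid(np.arange(w),np.arange(h)),-1).reshape(-1,1,2).astype(np.float64)
    n=cv2.undistortPoints(uv,K,np.array([f["k1"],0,0,0.])).reshape(h,w,2)
    p=np.dstack([n*z[...,None],z]).astype(float); p[z==0]=np.nan
    return p@rotm(f["attitude"]).T+np.array(f["eye"])
E
python3 - <<'E'
from h import *
for n in("top","scene"):
    f=grab_frame(n); cv2.imwrite(f"pics/{n}0.png",f["img"]); np.savez(f"/tmp/{n}0.npz",img=f["img"],P=cloud(f)); print(n,f["eye"],f["attitude"],f["k1"])
s=sense();print(s["time"],s["ee_rot"],s["width"],hold_point_z)
E
```

```text
pics
top [ 0.23455329 -0.16534553  1.84396264] [-0.70403814  0.70711001 -0.04269915  0.05002511] -0.08942239810814545
scene [1.22485591 0.60332531 1.56346207] [ 0.34444036  0.88691917 -0.28384573 -0.11902444] -0.1604339669583525
0.1 [ 9.80772775e-01  1.95151327e-01 -2.02789771e-05 -8.50786083e-04] 0.09408314928699357 0.0188
```

View pics/top0.png

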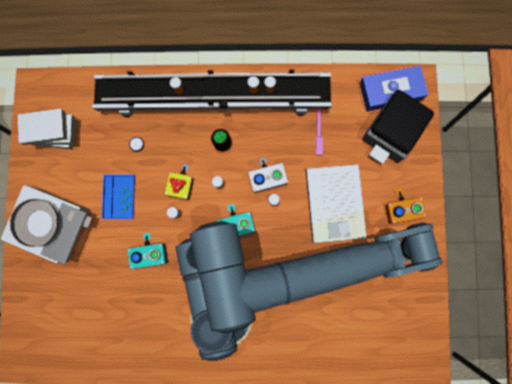

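View pics/scene0.png

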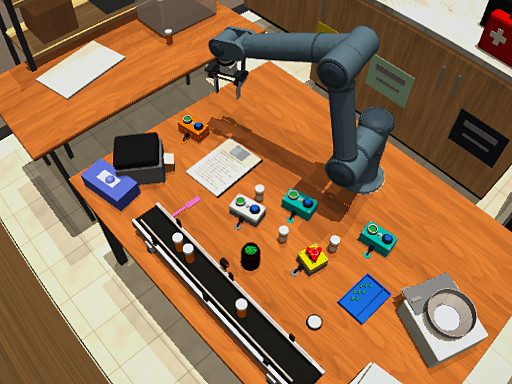

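Candidates in the top view are the yellow box with the red head at (179,185), the white panel at (268,178), turquoise panels at (146,256) and (237,222), and an orange one at (406,210). I choose the yellow box and the white panel, where blue is at (258,179) and green at (278,175). Next I check them in a close crop and measure.

```bash
python3 - <<'E'
from h import *
d=np.load("/tmp/top0.npz"); img=d["img"];P=d["P"]
cv2.imwrite("pics/crop.png",cv2.resize(img[150:230,150:300],None,fx=5,fy=5,interpolation=cv2.INTER_CUBIC))
hsv=cv2.cvtColor(img,cv2.COLOR_BGR2HSV)
def seg(name,lo,hi,u0,u1,v0,v1,zmin,zmax):
    m=np.zeros(img.shape[:2],bool); m[v0:v1,u0:u1]=True
    m&=(hsv>=lo).all(-1)&(hsv<=hi).all(-1)&(P[...,2]>zmin)&(P[...,2]<zmax)
    p=P[m]; r=cv2.minAreaRect((p[:,:2]*1000).astype(np.float32))
    print(name,m.sum(),p.mean(0).round(4),np.percentile(p[:,2],[5,50,95]).round(3),r)
seg("yellow lid",(22,100,80),(35,255,255),160,198,165,205,.05,.07)
red=((0,120,60),(8,255,255))
seg("red",*red,160,198,165,205,.07,.12)
seg("blue",(100,120,50),(125,255,255),248,268,168,190,.05,.1)
seg("green",(40,80,50),(80,255,255),268,290,165,188,.05,.1)
seg("white",(0,0,130),(179,60,255),245,292,160,194,.045,.07)
seg("vials",(0,0,150),(179,60,255),205,226,172,190,.07,.1)
seg("viala",(0,0,150),(179,60,255),162,182,203,221,.07,.1)
seg("vialb",(0,0,150),(179,60,255),266,282,192,208,.07,.1)
E
```

```text
yellow lid 333 [0.4846 0.1553 0.0591] [0.052 0.059 0.065] ((487.80126953125, 158.16384887695312), (88.00148010253906, 86.66470336914062), 79.310546875)
red 115 [0.4848 0.1568 0.0896] [0.083 0.089 0.098] ((480.5732116699219, 158.1914825439453), (50.547691345214844, 42.87334442138672), 79.10009765625)
blue 62 [ 0.5057 -0.1421  0.0747] [0.064 0.076 0.085] ((506.3240966796875, -141.6912384033203), (27.523927688598633, 31.23169708251953), 27.368457794189453)
green 41 [ 0.5239 -0.2081  0.0702] [0.06  0.07  0.078] ((524.0986328125, -207.5693817138672), (24.397506713867188, 23.333873748779297), 45.630638122558594)
white 538 [ 0.5156 -0.1761  0.0589] [0.051 0.059 0.067] ((517.187255859375, -175.3798370361328), (76.9981918334961, 131.59873962402344), 14.691883087158203)
vials 85 [0.4979 0.0104 0.082 ] [0.075 0.082 0.088] ((497.9609375, 10.26036262512207), (37.59174728393555, 33.64673614501953), 62.876461029052734)
viala 90 [0.385  0.1739 0.0807] [0.073 0.081 0.088] ((384.3052062988281, 173.1783447265625), (36.78451156616211, 36.30992889404297), 49.18975830078125)
vialb 87 [ 0.4308 -0.196   0.0814] [0.074 0.082 0.088] ((430.9891052246094, -196.07839965820312), (35.50497055053711, 35.88547134399414), 64.36335754394531)
```

View pics/crop.png

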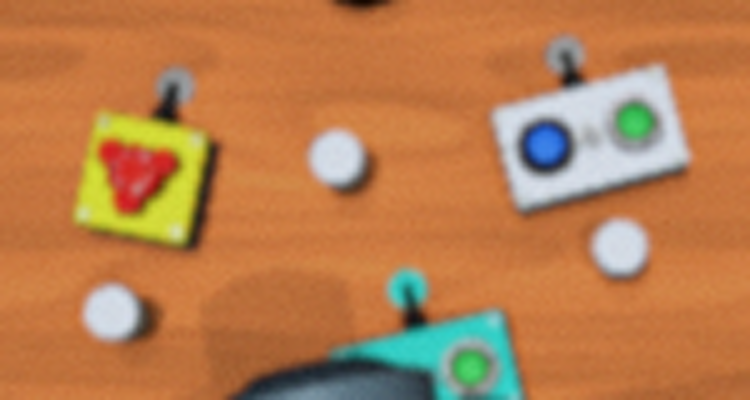

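The crop confirms it: red three-lobed head on the yellow box at left, with one lobe towards the robot, and the white panel with blue on the left and green on the right. I'll move above the box for a closer look.

```bash
cat >> h.py <<'E'
def ori(b): # tool down, closing axis y at world angle b
    y=np.array([np.cos(b),np.sin(b),0]); z=np.array([0,0,-1.]); return R.from_matrix(np.stack([np.cross(y,z),y,z],1)).as_quat()
E
python3 - <<'E'
from h import *
C=np.array([.487,.158]); yaw=np.deg2rad(-10.7)
for off in (0,np.pi):
  for a in np.deg2rad([109.3,80,45]):
    p=[*(C+.036*np.array([np.cos(a),np.sin(a)])),.068]; q=inverse_kinematics(p,ori(a+off)); print(off,a.round(2),None if q is None else np.round(q,2))
gripper_to(0)
movep([.44,.15,.26],ori(np.deg2rad(109.3-180)))
f=grab_frame("wrist"); cv2.imwrite("pics/w1.png",f["img"]); np.savez("/tmp/w1.npz",img=f["img"],P=cloud(f))
s=sense(); print(s["time"],s["tcp_pos"],s["width"],s["force"],f["eye"],s["joint_pos"])
E
```

```text
0 1.91 [ 0.16  0.1   2.   -0.    1.04 -1.75]
0 1.4 [ 0.16  0.14  1.96 -0.    1.05 -1.24]
0 0.79 [ 0.14  0.17  1.92 -0.    1.05 -0.65]
3.141592653589793 1.91 [ 0.16  0.1   2.   -0.    1.04  1.4 ]
3.141592653589793 1.4 [ 0.16  0.14  1.96 -0.    1.05  1.9 ]
3.141592653589793 0.79 [ 0.14  0.17  1.92 -0.    1.05  2.49]
4.3083 [0.44025831 0.14951898 0.25993917] 0.0005487156694200317 [-0.78771677 -0.85717835  0.18402408] [0.51295091 0.1743455  0.43981993] [ 8.28393370e-02 -2.50431873e-01  1.95276442e+00 -8.20044325e-05
  1.43942993e+00  1.31780378e+00]
```

View pics/w1.png

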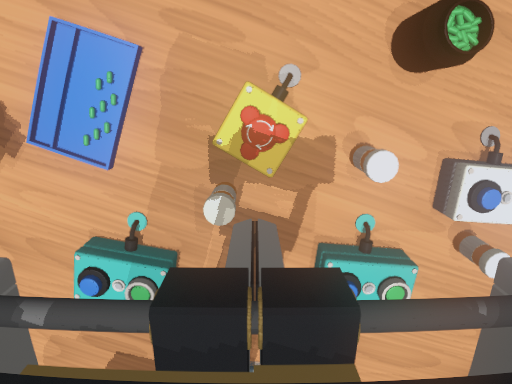

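The wrist view shows the head at (261,132) with lobes at about (250,113), (281,132) and (250,150), the cable at (290,75), and the blue reset on the white panel at (487,197). I'll refine from this cloud.

```bash
python3 - <<'E'
from h import *
from scipy.optimize import minimize
d=np.load("/tmp/w1.npz"); img=d["img"];P=d["P"]; hsv=cv2.cvtColor(img,cv2.COLOR_BGR2HSV)
def seg(name,lo,hi,u0,u1,v0,v1,zmin,zmax):
    m=np.zeros(img.shape[:2],bool); m[v0:v1,u0:u1]=True
    m&=(hsv>=lo).all(-1)&(hsv<=hi).all(-1)&(P[...,2]>zmin)&(P[...,2]<zmax)
    p=P[m]; r=cv2.minAreaRect((p[:,:2]*1000).astype(np.float32))
    print(name,m.sum(),np.median(p,0).round(4),np.percentile(p[:,2],[5,50,95]).round(4),r); return p
seg("lid",(22,100,60),(35,255,255),205,315,75,180,.05,.066)
p=seg("red",(0,0,0),(179,255,255),225,300,95,170,.083,.1)
seg("blue",(100,120,50),(125,255,255),465,510,175,215,.07,.085)
g=np.linspace(-.05,.05,101); X,Y=np.meshgrid(g,g)
T=np.unique((p[:,:2]/.001).round(),axis=0)*.001
def inside(c,y,T):
    r=T-c; i=np.hypot(*r.T)<.021
    for k in range(3):
        a=y+np.pi+k*2*np.pi/3; i|=np.hypot(*(r-.022*np.array([np.cos(a),np.sin(a)])).T)<.011
    return i
# grid IoU via occupancy, points voxelised at 2 mm
O=np.zeros((60,60),np.uint8); o=np.array([.43,.10])
ij=((p[:,:2]-o)/.002).astype(int); ok=((ij>=0)&(ij<60)).all(1); O[tuple(ij[ok].T)]=1
I,J=np.indices(O.shape); G=np.stack([I.ravel(),J.ravel()],1)*.002+.001+o
best=max(((lambda i:((i&(O.ravel()>0)).sum()/(i|(O.ravel()>0)).sum()))(inside(np.array([x,yy]),y,G)),x,yy,y) for x in np.arange(.475,.5,.001) for yy in np.arange(.148,.17,.001) for y in np.arange(-.5,.2,.04))
print(best)
E
```

```text
lid 3191 [0.4889 0.1605 0.0585] [0.057  0.0585 0.0599] ((485.12890625, 158.64828491210938), (84.98613739013672, 85.03526306152344), 78.73253631591797)
red 1702 [0.4877 0.16   0.0901] [0.0874 0.0901 0.0923] ((486.86346435546875, 153.6146697998047), (58.88573455810547, 53.81747055053711), 18.617435455322266)
blue 282 [ 0.5054 -0.1408  0.0766] [0.0753 0.0766 0.0779] ((505.0444641113281, -140.89231872558594), (24.766942977905273, 23.686796188354492), 38.27325439453125)
(np.float64(0.9612546125461254), np.float64(0.485), np.float64(0.159), np.float64(-0.18000000000000016))
```

```bash
python3 - <<'E'
from h import *
C=[.4855,.159]; o=ori(-.19+2*np.pi/3-np.pi)
movep([*C,.13],o); servo_line([*C,.098],max_speed=.1)
print(sense()["force"])
print(servo_line([*C,.075],max_speed=.02,threshold=18)); s=sense(); print(s["tcp_pos"],s["force"])
servo_line([*C,.115],max_speed=.1)
servo_line([.44,.15,.24],max_speed=.2)
f=grab_frame("wrist");P=cloud(f);np.savez("/tmp/w2.npz",img=f["img"],P=P)
r=np.hypot(P[...,0]-C[0],P[...,1]-C[1])<.018; m=r&(P[...,2]>.07)
print("crown z",np.median(P[m][:,2]),sense()["time"])
E
```

```text
[ 0.67339036 -0.45570371  0.47196043]
True
[0.48589444 0.15904271 0.08024805] [-3.37684636 -0.04549939  6.68677093]
crown z 0.35397550178262127 7.65
```

```bash
python3 - <<'E'
from h import *
d=np.load("/tmp/w2.npz");P=d["P"];img=d["img"]
m=(np.hypot(P[...,0]-.4855,P[...,1]-.159)<.016)&(P[...,2]>.07)&(P[...,2]<.11)
v,u=np.nonzero(m);print(m.sum(),np.median(P[m],0),np.median(P[(abs(P[...,2]-.0585)<.004)][:,2]),u.mean(),v.mean())
E
```

```text
733 [0.48575665 0.15903488 0.08318688] 0.058643846487342666 260.36698499317873 132.49658935879944
```

```bash
python3 - <<'E'
from h import *
C=np.array([.4857,.159]); a0=-.19+2*np.pi/3
pt=lambda a,r,z:[*(C+r*np.array([np.cos(a),np.sin(a)])),z]
servo_line(pt(a0,.043,.12),ori(a0-np.pi),max_speed=.2)
servo_line(pt(a0,.043,.068),max_speed=.06)
hit=servo_line(pt(a0,.031,.068),max_speed=.015,threshold=3)
p=sense()["tcp_pos"]; r=np.hypot(*(np.array(p[:2])-C)); print(hit,r,sense()["force"])
r+=.0015
servo_line(pt(a0,r,.068),max_speed=.02)
f0=np.array(sense()["force"]); n=0
for k in range(1,13):
    a=a0-np.deg2rad(4.5)*k
    h=servo_line(pt(a,r,.068),ori(a-np.pi),max_speed=.04,threshold=20)
    df=np.array(sense()["force"])-f0; t=np.array([np.sin(a),-np.cos(a)]); print(round(4.5*k,1),h,"tang",round(df[:2]@t,1),"z",round(df[2],1),"rad",round(df[:2]@[np.cos(a),np.sin(a)],1))
    if h: break
print(sense()["time"]); f=grab_frame("wrist"); cv2.imwrite("pics/w3.png",f["img"]); P=cloud(f)
m=(np.hypot(P[...,0]-.4857,P[...,1]-.159)<.016)&(P[...,2]>.07)&(P[...,2]<.11);print(m.sum(),np.median(P[m],0))
np.save("/tmp/st.npy",[r,k])
E
```

```text
True 0.032903120400684834 [0.01964143 2.33300788 0.81458321]
4.5 False tang 1.0 z -0.5 rad -0.4
9.0 False tang -0.6 z 0.1 rad 0.2
13.5 False tang -1.1 z -0.5 rad -0.8
18.0 False tang -0.5 z -0.7 rad 0.6
22.5 False tang -0.2 z 0.4 rad 0.6
27.0 False tang -0.3 z 0.0 rad 0.6
31.5 False tang -0.7 z -1.2 rad 2.0
36.0 False tang -0.7 z 0.7 rad 2.6
40.5 False tang -0.0 z 0.7 rad 2.7
45.0 False tang -1.4 z 1.2 rad 2.3
49.5 False tang -1.2 z 1.9 rad 3.5
54.0 False tang -1.2 z 1.7 rad 2.4
13.4167
2178 [0.48816155 0.15727912 0.09152345]
```

View pics/w3.png

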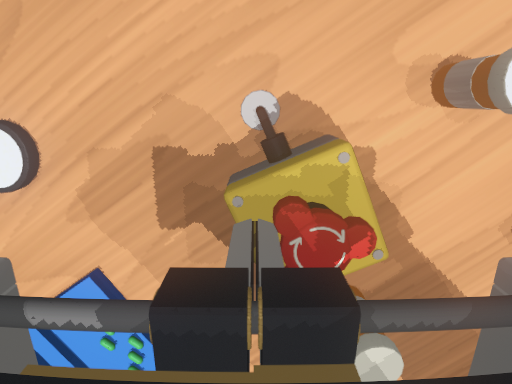

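The picture shows the fingertip at about (255,225) against a lobe and the crown centred at about (318,240). Crown height is 91.5 mm, so it has unlatched. I'll back off the way I came, check, then press reset.

```bash
python3 - <<'E'
from h import *
C=np.array([.4857,.159]); a0=-.19+2*np.pi/3; r,k=np.load("/tmp/st.npy")
pt=lambda a,r,z:[*(C+r*np.array([np.cos(a),np.sin(a)])),z]
for a in a0-np.deg2rad(4.5)*np.arange(k-2,-1,-2):
    servo_line(pt(a,r,.068),ori(a-np.pi),max_speed=.05)
servo_line(pt(a0,.045,.068),max_speed=.05); servo_line(pt(a0,.045,.13),max_speed=.15)
movep([.44,.10,.24],ori(a0-np.pi)); dwell(.2)
f=grab_frame("wrist"); cv2.imwrite("pics/w4.png",f["img"]); P=cloud(f); img=f["img"]
m=(np.hypot(P[...,0]-.4857,P[...,1]-.159)<.016)&(P[...,2]>.07)&(P[...,2]<.11);print(m.sum(),np.median(P[m],0))
B=[.5065,-.1415]
movep([*B,.14],ori(.26)); servo_line([*B,.083],max_speed=.1)
h=servo_line([*B,.066],max_speed=.02,threshold=12);s=sense();print(h,s["tcp_pos"],s["force"])
servo_line([*B,.085],max_speed=.05);servo_line([*B,.14],max_speed=.15)
movep([.42,-.10,.26],ori(.26)); dwell(.3)
f=grab_frame("top"); P=cloud(f); cv2.imwrite("pics/t5.png",f["img"])
f=grab_frame("wrist"); P=cloud(f); cv2.imwrite("pics/w5.png",f["img"])
m=(np.hypot(P[...,0]-.506,P[...,1]+.1415)<.008)&(P[...,2]>.06)&(P[...,2]<.09);print("blue",m.sum(),np.median(P[m],0),sense()["time"])
E
```

```text
801 [0.48599602 0.15902389 0.09137697]
True [ 0.50687873 -0.14170153  0.07026851] [-2.5269237   1.09945679  6.19957676]
blue 125 [ 0.50594942 -0.14140395  0.0764271 ] 22.2833
```

View pics/w4.png

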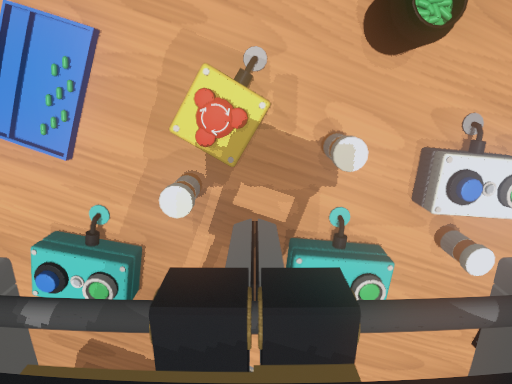

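View pics/w5.png

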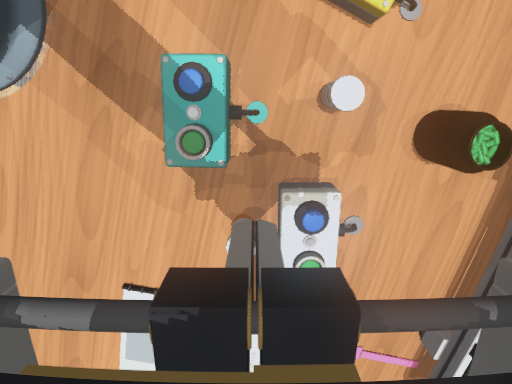

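The head is out at (215,118) and back in its unturned position. The blue button at (312,217) is out again at 76.4 mm, having gone down 6 mm to its stop. The vials in view stand where they were.

```bash
python3 -c "
from bench import *
print(close_job())"
```

```text
the job is handed in; nothing more can be done
None
```

The job is handed in: the stop was latched, then freed with a fingertip turn and sprang back out; the blue reset was pushed fully in and came back out, about 22 s in all. I never pressed the green start button, and the vials I could see had not moved (vial_b, the jar cap and the spatula were not rechecked).

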